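# Wind up the clamping fixture with its folding crank

## Task

Clamp the aluminium plate in the fixture on the bench: swing the crank's folded handle fully upright, crank clockwise until the plate meets the stop block and presses its sprung pad about half-way in (you will feel it stiffen; do not drive the pad to its stop), then fold the handle fully back down on the crank. The plate stays flat and square between the jaws, clamped; leave the hammer, the can and the V-block alone.

Things in the scene. Friction and masses are not known exactly. Their poses are not given: they have to be found in the camera images.
- vice: Green cast fixture bolted to the bench. Origin at bench height under the crank axis, z up. A gearbox 110 x 100 mm, 75 mm high, stands at the origin and carries the crank; two bed rails (together 120 mm wide in x, 40 mm high) run along the fixture's +y from 50 to 390 mm.
- bed_end (a point): Far end of the rails, 390 mm along +y, 40 mm up. Before it a grey stop block is bolted to the rails, elsewhere each time and not measured: the face of its sprung pad (112 mm wide, 32 high) lies 235 to 265 mm along +y from the crank axis. The pad gives way 16 mm in +y: 30 N start it, then 3 N more per mm (54 N half-way, 78 N at its stop).
- jaw: Dark steel moving jaw, 116 x 40 x 30 mm, on the rails between gearbox and plate. Origin at the middle of the foot of its clamping face (the +y side), 40 mm above the bench. A screw drives it in the fixture's +y, towards the plate, by 40 mm for each clockwise turn of the crank (6.37 mm per rad); its face is 115 mm along +y from the crank axis at crank 0.
- plate: Loose aluminium plate 100 mm (its x, across the rails) x 70 mm (its y) x 16 mm thick, 0.3 kg, lying on the rails between the jaw and the stop block, with gaps on both sides and a little askew. Origin at the centre of its underside; z up.
- crank_axis (a point): Point on the crank's vertical axis at the height of the handle hinge, 120 mm above the bench. Axes as the fixture's. The crank arm is a flat steel bar 22 mm wide, its top 96 mm above the bench (round hub cap, 32 mm across, 99 mm), 85 mm from the axis to the handle hinge.
- crank (a joint): Turn of the crank in rad, growing clockwise seen from above; 0 to 3 at the start. At 0 the arm points along the fixture's +x, at 1.57 along its -y. The screw is stiff and stays where left: turning takes 0.54 N m (6.4 N at the handle) when free, 0.19 N m more from first touch of the sprung pad, 0.34 more with the pad half-way in, 0.5 more at its stop.
- handle (a joint): Fold angle of the handle in rad: 0 folded down, lying level above the arm and pointing from the hinge to the hub and just past it; 1.57 upright, at its stop. The hinge is stiff (0.2 N m) and stays where it is left.
- handle_hinge (a point): The handle's hinge, at the arm's end, 85 mm from the crank axis and 120 mm above the bench. Its x axis points out along the arm when the handle is folded; its y axis is the hinge line, level and at right angles to the arm; the cheeks that hold it are 24 mm wide.
- handle_tab (a point): Centre of the flat steel tab at the handle's free end, 86 mm from the hinge: 26 mm along the handle, 16 mm high when folded, 10 mm thick along the hinge line. It does not spin. Folded, it lies next to the crank axis, its centre 21 mm above the hub cap. Pinched across its thickness from above, it turns between the fingers as the handle swings.
- handle_mid (a point): Middle of the handle's round black sleeve, 43 mm from the hinge: 23 mm diameter, 56 mm long (15 to 71 mm from the hinge), spinning freely on the handle, so a gripper can hold it and go round without turning. With the handle upright the tab above it reaches 219 mm above the bench.
- hammer: Bystander: hammer lying on the bench on the other side of the gearbox from the rails. Leave alone.
- oilcan: Bystander: grey metal can, 64 mm diameter, 110 mm high, standing beyond the rails. Leave alone.
- vblock: Bystander: dark steel V-block 60 x 70 x 40 mm beyond the rails. Leave alone.
Not all that is in view belongs to the job. There is more than one size of the plate; the one meant has the size given above.

How it is judged:
On the way, in this order (a step that is already met when the one before it is completed fails the run):
1. the handle is swung out upright (more than 1.35 rad) (value of joint handle above 1.35 rad), for 0.2 s.
2. with the handle out (more than 1.1 rad), the plate is clamped: the jaw presses it with more than 35 N (value of joint handle above 1.1 rad and contact force between jaw and plate above 35 N), for 0.2 s.
At the end, for the whole second after the job is handed in: Handle folded down (under 0.15 rad); the plate held between jaw and sprung pad with 35 to 72 N (pad pressed in about 2 to 14 of its 16 mm), at rest, flat on the rails (tilt under 0.06 rad, height within 4 mm) and square to the fixture (under 0.06 rad) (value of joint handle below 0.15 rad and contact force between jaw and plate between 35 and 72 N and angle between plate's own z axis and vertical below 0.06 rad and angle between the y axis of plate and the y axis of vice, either way round below 0.06 rad and z of plate in the frame of vice between 0.036 and 0.045 m and linear speed of plate below 0.01 m/s); the robot touches nothing.
It fails at once if the sprung pad is driven to its stop (jaw presses the plate with more than 88 N) (contact force between jaw and plate above 88 N).
It fails at once if a bystander is shifted by more than 25 mm (distance of any of hammer, oilcan, vblock from where it was at the start of the episode above 0.025 m).
It also fails if it takes over 72 s, if anything falls off the work surface, if the arm or the gripper's body presses on something with over 40 N, if the wrist force passes 120 N, or if a joint passes its speed limit or range.

## Robot

A 6-joint arm with a two-finger parallel gripper is mounted at the origin on the work surface. World frame = base frame: x ahead of the robot, y to its left, z up, the work surface at z = 0. Lengths are in m, angles in rad, forces in N, time in s.
With the tool pointing down it reaches from about 0.325 to 0.85 m from the base axis. Payload 4.4 kg.
Tool frame: the origin (TCP) lies midway between the tips of the shut fingers; the grasp point (between the pads) lies 19 mm behind it; z points along the fingers, y is the line along which they close (so a half turn about z gives the same grasp; the last joint's range is limited). The gripper opens to 94 mm and grips with 3 to 60 N. Pads are 16 mm wide; open, the fingers measure 119 mm over their backs; the gripper's body (75 mm by 177 mm) begins 78 mm behind the grasp point.
Start: joints at [1.147, 0.207, 1.542, -0, 1.393, -0.15], TCP at [0.155, 0.554, 0.205] pointing down, gripper open.
Joint ranges: [-2.73, 2.73], [-0.86, 2.22], [0.23, 2.46], [-1.11, 4.25], [0.08, 2.63], [-2.82, 2.82]. Speed limits (rad/s): [2.79, 2.79, 3.14, 3.14, 3.14, 3.14].

## Interface

Orientations are given as a rotation vector (axis times angle).
In Python, from station import env gives the robot as it stands. Calls block until the motion is done:
- env.goto(position, orientation): joint-space move of the TCP to a pose.
- env.move_linear(position, ori=None, speed=0.15, force_limit=None): straight line of the TCP; ori=None keeps the orientation; speed is the mean speed in m/s. With force_limit (N) it stops when the force on the tool has changed by that much, and returns True; else False.
- env.move_j(angles): joint-space move.
- env.release() and env.clamp(grasp_force=None): open the fingers fully, or close them until they stop; grasp_force is the grip in N (None keeps the last).
- env.dwell(seconds).
- env.solve_ik(position, orientation): joint angles nearest the present ones, or None.
- env.sense(): the state.
- env.grab_frame(name): name is "scene" or "top" or "wrist"; returns the picture (400x640x3 uint8, blue, green, red); there is no depth.
- env.get_calibration(name): a dict with "mtx" (3x3 intrinsics, pixels), "xyz" and "rotation" of the camera in the world. Camera axes: x right, y up, looking along -z (the intrinsics and any distortion apply to the point x, -y, -z); pixel columns grow to the right and rows downward; lengths in m; the calibration is good to about 2 mm. A picture is of the moment at which its call begins: read the wrist's pose just before it. get_calibration takes no time and is no camera call; for the wrist camera it gives the pose at the moment of the call.
A pose or a line that the arm cannot do raises env.MotionError and nothing moves.
- env.finish_job(): hands the job in; it is judged then, once.
Trained networks look in the newest picture that a camera, given by its name, has taken for a name from the list of things; names that differ only in an ending like _2 or _b are one class to them, and where a whole thing is asked for, a point or a joint stands for the part that bears it (a point fixed in the world has none). Each returns a list of dicts, best first, with "score" (0 to 1); they miss things now and then, are a little off and sometimes report something else, mostly with a low value. They report only what shows in the picture. A call takes as long as a camera call. They do not tell look-alikes from the thing itself.
- env.boxes_of(query, camera): "extent" ([centre column, centre row, width, height] in pixels, round what is visible of it).
- env.outline_of(query, camera): "pixels" (400x640 bool, what is visible of it) and "extent" ([centre column, centre row, width, height] in pixels, round what is visible of it).
- env.spot_point(query, camera): "position" ([column, row] in pixels: a listed point, or the origin of a listed thing).
The state is a dict: "time": time; "joint_pos": joint angles; "joint_vel": joint speeds; "joint_torque": joint torques, N m; "tool_pos": TCP position; "tcp_rot": TCP orientation; "ft_force": force on the tool from outside, world axes, zero at the start; "wrist_torque": the same for the moment, N m; "opening": finger opening in m; "grip_force": force on a finger pad.
Only numpy, scipy, OpenCV 4.12 (cv2) and the standard library are available. Lean on these libraries where they do the work, as an engineer would, in place of code of your own. Each camera call takes 0.05 s, during which the arm holds its last target. There are 200 camera calls.

## Working session

There is one attempt and no reset: what is moved stays moved. The work goes in short steps, each a Python script; the robot and the scene stay as the last script left them, time stands still between calls to the robot, and variables do not carry over. Pictures are saved under pics/ and viewed, at most 10 in all, crops included, and the job is handed in when it is done.

```bash
ls; mkdir -p pics; cat > h.py <<'E'
from station import env
import numpy as np, cv2
from scipy.spatial.transform import Rotation as R
def ray(cam,px):
    c=env.get_calibration(cam); K=np.array(c["mtx"]); 
    d=c.get("dist",c.get("distortion"))
    p=cv2.undistortPoints(np.array([[px]],float),K,None if d is None else np.array(d,float))[0,0]
    Rm=np.array(c["rotation"]); 
    if Rm.shape!=(3,3): Rm=R.from_rotvec(Rm).as_matrix()
    return np.array(c["xyz"]),Rm@np.array([p[0],-p[1],-1.])
def atz(cam,px,z):
    o,d=ray(cam,px); return o+d*(z-o[2])/d[2]
E
python3 - <<'E'
from h import *
print(env.get_calibration("top")); print(env.get_calibration("scene")); print(env.sense())
ims={}
for c in("top","scene"):
    ims[c]=env.grab_frame(c); cv2.imwrite(f"pics/{c}0.png",ims[c])
Z=dict(vice=0,bed_end=.04,jaw=.04,plate=.04,crank_axis=.12,handle_hinge=.12,handle_tab=.12,handle_mid=.12,hammer=.01,oilcan=0,vblock=0)
for n,z in Z.items():
    for c in("top","scene"):
        for r in env.spot_point(n,c)[:3]:
            print(n,c,round(r["score"],2),np.round(r["position"]),np.round(atz(c,r["position"],z),3))
E
```

```text
pics
{'mtx': array([[361.99558124,   0.        , 316.70770874],
       [  0.        , 361.99558124, 198.05695211],
       [  0.        ,   0.        ,   1.        ]]), 'xyz': array([ 0.50321271, -0.03320106,  1.05935287]), 'rotation': array([ 0.10010865, -0.06559145, -1.56418412])}
{'mtx': array([[409.64481671,   0.        , 325.03384562],
       [  0.        , 409.64481671, 201.39216493],
       [  0.        ,   0.        ,   1.        ]]), 'xyz': array([ 1.32297785, -0.22161166,  0.75585533]), 'rotation': array([0.71234504, 0.5592536 , 1.20134659])}
{'time': 0.0, 'joint_pos': array([ 1.14649923e+00,  2.07401898e-01,  1.54291622e+00,  1.62662737e-05,
        1.39349152e+00, -1.50479730e-01]), 'joint_vel': array([ 0.00088222, -0.00127501, -0.00132059, -0.00110595, -0.00081899,
       -0.00123322]), 'joint_torque': array([ 1.27605210e-03, -3.70865858e+01, -2.81421518e+01,  6.99849520e-02,
        3.59385344e-02, -1.61316957e-04]), 'tool_pos': array([0.15515088, 0.55285342, 0.20431898]), 'tcp_rot': array([-0.4286853 , -3.11155553,  0.00333179]), 'ft_force': array([ 0.15089049, -0.22885
[... 942 characters left out ...]
is scene 0.82 [245. 203.] [ 0.578 -0.216  0.12 ]
handle_hinge top 0.68 [415. 238.] [ 0.502 -0.265  0.12 ]
handle_hinge scene 0.84 [221. 191.] [ 0.515 -0.264  0.12 ]
handle_tab top 0.73 [396. 206.] [ 0.582 -0.218  0.12 ]
handle_tab scene 0.85 [242. 202.] [ 0.572 -0.223  0.12 ]
handle_tab scene 0.61 [318. 219.] [ 0.68  -0.065  0.12 ]
handle_mid top 0.74 [407. 224.] [ 0.536 -0.245  0.12 ]
handle_mid scene 0.5 [229. 192.] [ 0.527 -0.247  0.12 ]
hammer top 0.67 [450. 221.] [ 0.548 -0.394  0.01 ]
hammer scene 0.57 [179. 246.] [ 0.559 -0.392  0.01 ]
oilcan top 0.77 [353. 141.] [ 0.787 -0.118  0.   ]
vblock top 0.62 [307. 141.] [0.788 0.022 0.   ]
vblock scene 0.88 [366. 281.] [ 0.788  0.014 -0.   ]
```

```bash
python3 - <<'E'
import cv2
a=cv2.imread("pics/top0.png")[100:310,220:500]; cv2.imwrite("pics/a.png",cv2.resize(a,None,fx=2.8,fy=2.8,interpolation=2))
b=cv2.imread("pics/scene0.png")[120:320,150:430]; cv2.imwrite("pics/b.png",cv2.resize(b,None,fx=2.8,fy=2.8,interpolation=2))
E
```

```text
(no output)
```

View pics/a.png

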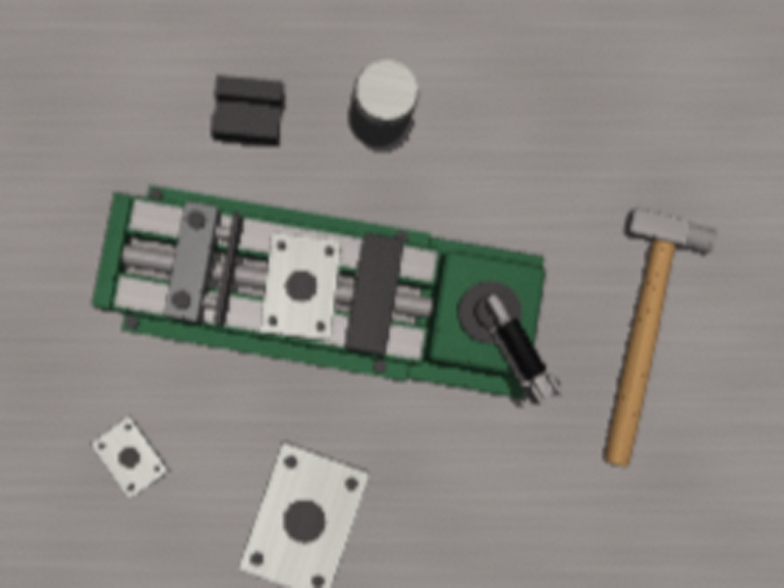

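View pics/b.png

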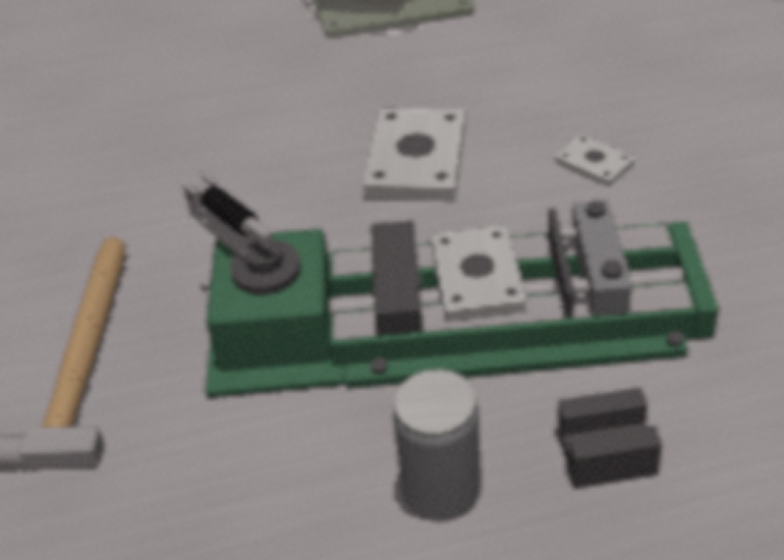

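The plate meant is the middle one on the rails at top px (327,203). The look-alikes at (268,265), which is small, and (327,285), which is large, lie on the bare bench. The fixture geometry is consistent: rail length comes out at 0.392 m and crank is about 2.37 rad. Next I take a close look with the wrist camera above the crank.

```bash
cat >> h.py <<'E'
def ori(az,flip=None):
    """tool down, y along hinge line for arm azimuth az; picks half turn with wrist nearest mid"""
    out=[]
    for s in (1,-1):
        y=s*np.array([-np.sin(az),np.cos(az),0]); z=np.array([0,0,-1.]); x=np.cross(y,z)
        out.append(R.from_matrix(np.c_[x,y,z]).as_rotvec())
    return out
def best(pos,az):
    c=[(o,env.solve_ik(pos,o)) for o in ori(az)]
    c=[k for k in c if k[1] is not None]
    return min(c,key=lambda k:abs(k[1][5]))[0]
E
python3 - <<'E'
from h import *
az=np.arctan2(-.045,-.066); A=np.array([.575,-.219])
p=np.r_[A+.03*np.array([np.cos(az),np.sin(az)]),.30]
o=best(p,az); print(o,env.solve_ik(p,o)); env.goto(p,o)
cv2.imwrite("pics/w0.png",env.grab_frame("wrist"))
print(env.get_calibration("wrist")["xyz"],env.sense()["tool_pos"],env.sense()["time"])
Z=dict(bed_end=.04,jaw=.04,plate=.04,crank_axis=.12,handle_hinge=.12,handle_tab=.12,handle_mid=.12)
for n,z in Z.items():
    for r in env.spot_point(n,"wrist")[:2]:
        print(n,round(r["score"],2),np.round(r["position"]),np.round(atz("wrist",r["position"],z),4))
E
```

```text
[3.00201111 0.92603115 0.        ] [-5.49529403e-01  2.02378009e-01  1.35338514e+00 -4.44089210e-16
  1.58582951e+00  4.22848030e-01]
[ 0.60642885 -0.19631615  0.47801186] [ 0.55047968 -0.23508074  0.29993072] 4.3583
bed_end 0.22 [322. 160.] [ 0.5658 -0.2328  0.04  ]
jaw 0.93 [243.  76.] [ 0.596  -0.0955  0.04  ]
plate 0.88 [138. 197.] [ 0.3866 -0.0603  0.04  ]
plate 0.69 [205.  47.] [ 0.5978 -0.0411  0.04  ]
crank_axis 0.68 [321. 159.] [ 0.5732 -0.2262  0.12  ]
handle_hinge 0.92 [310. 233.] [ 0.4982 -0.2623  0.12  ]
handle_tab 0.72 [318. 152.] [ 0.5773 -0.2188  0.12  ]
handle_tab 0.54 [321. 158.] [ 0.5745 -0.2248  0.12  ]
handle_mid 0.56 [313. 197.] [ 0.5345 -0.2421  0.12  ]
```

View pics/w0.png

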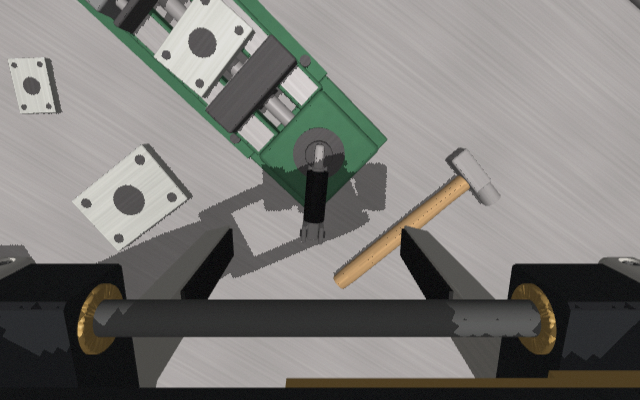

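Wrist view: tab at (319,152), hinge at (313,233) and hub at (320,153). The handle runs straight along the image column, so the tool is nearly aligned with it. Next I pinch the tab.

```bash
python3 - <<'E'
from h import *
# wrist camera still at the same pose
t=atz("wrist",[319,152.5],.12); h=atz("wrist",[313,232.5],.12)
d=h[:2]-t[:2]; az=np.arctan2(d[1],d[0]); print(t,h,np.linalg.norm(d),az)
u=np.array([np.cos(az),np.sin(az)])
p=np.r_[t[:2],.16]; o=best(p,az)
env.goto(p,o)
f0=env.sense()["ft_force"]
print(env.move_linear(np.r_[t[:2],.109],speed=.06,force_limit=6))
s=env.sense(); print(s["tool_pos"],s["ft_force"]-f0)
env.clamp(8); env.dwell(.2)
s=env.sense(); print(s["tool_pos"],s["ft_force"]-f0,s["opening"],s["grip_force"],s["time"])
cv2.imwrite("pics/w1.png",env.grab_frame("wrist"))
np.save("s.npy",np.r_[h[:2],az,f0])
E
```

```text
[ 0.57765944 -0.22030145  0.12      ] [ 0.50086243 -0.26497649  0.12      ] 0.08884615482560812 -2.6147161140748754
False
[ 0.57805799 -0.22046669  0.1094244 ] [-0.26721063  1.12662584  0.39264573]
[ 0.5773633  -0.21980141  0.10895078] [-1.47681686  3.02229091  1.46230097] 0.00986633256604671 8.000906109809875 7.7833
```

View pics/w1.png

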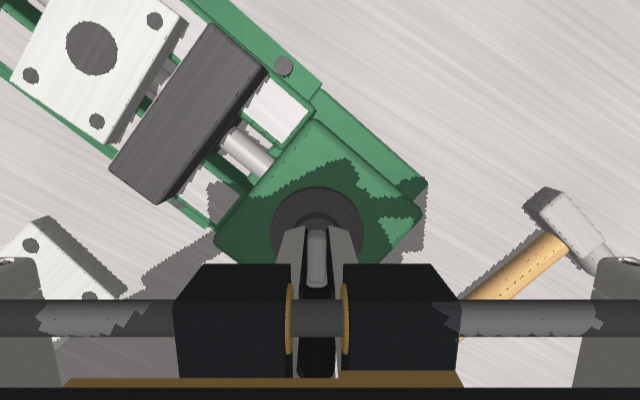

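Opening is 9.9 mm, so the pads hold the 10 mm tab, and the picture shows it between them at (318,255). Now I swing it up.

```bash
python3 - <<'E'
from h import *
S=np.load("s.npy"); az=S[2]; f0=S[3:]; u=np.array([np.cos(az),np.sin(az)]); n=np.array([-u[1],u[0]])
t=np.array([.5773,-.2198]); h=t+.0865*u
env.clamp(20)
for i,th in enumerate(np.linspace(.1,1.57,15)):
    p=np.r_[h-.086*np.cos(th)*u,.109+.086*np.sin(th)]
    hit=env.move_linear(p,speed=.06,force_limit=18)
    s=env.sense(); f=s["ft_force"]-f0
    print(round(th,2),hit,"u %.1f n %.1f z %.1f"%(f[:2]@u,f[:2]@n,f[2]),np.round(s["tool_pos"],4),round(s["opening"],4))
    if hit: break
print(s["time"])
cv2.imwrite("pics/s1.png",cv2.resize(env.grab_frame("scene")[100:300,150:400],None,fx=3,fy=3))
E
```

```text
0.1 False u -1.1 n -2.9 z -0.5 [ 0.5766 -0.2203  0.1179] 0.0101
0.2 False u 0.1 n -3.8 z -0.7 [ 0.575  -0.2211  0.1271] 0.0097
0.31 False u -0.3 n -2.8 z -1.2 [ 0.5728 -0.2224  0.1358] 0.0095
0.42 False u 2.1 n -3.1 z -1.2 [ 0.57   -0.224   0.1442] 0.0096
0.52 False u 2.4 n -3.4 z -1.8 [ 0.5665 -0.2259  0.1522] 0.0099
0.62 False u 1.7 n -3.7 z -3.3 [ 0.5624 -0.2283  0.1598] 0.0103
0.73 False u 0.0 n -4.8 z -2.7 [ 0.5575 -0.231   0.167 ] 0.0095
0.84 False u 0.6 n -4.7 z -2.2 [ 0.5521 -0.2342  0.1734] 0.0097
0.94 False u -1.4 n -5.8 z 0.2 [ 0.546  -0.2377  0.1792] 0.0101
1.04 False u -2.1 n -6.0 z -1.0 [ 0.5395 -0.2413  0.1842] 0.0099
1.15 False u -1.7 n -5.2 z -0.8 [ 0.5327 -0.2452  0.1883] 0.0096
1.26 False u -2.0 n -7.1 z 0.2 [ 0.5256 -0.2492  0.1918] 0.01
1.36 False u -2.4 n -7.2 z 0.4 [ 0.5183 -0.2534  0.1944] 0.0098
1.46 False u -2.8 n -7.5 z 2.7 [ 0.5108 -0.2579  0.1962] 0.0097
1.57 False u -3.0 n -8.7 z 2.5 [ 0.5033 -0.2627  0.1972] 0.0096
12.5417
```

View pics/s1.png

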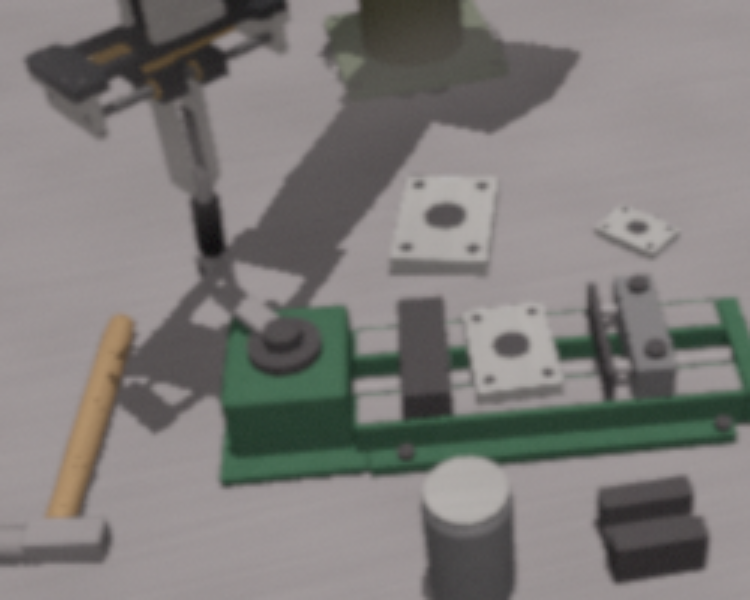

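The handle is upright and the plate untouched. Next I push it lightly home to its stop, regrip on the sleeve, and estimate where the pad face is.

```bash
python3 - <<'E'
from h import *
S=np.load("s.npy"); az=S[2]; f0=S[3:]; u=np.array([np.cos(az),np.sin(az)]); n=np.array([-u[1],u[0]])
s=env.sense(); p=s["tool_pos"].copy(); p[:2]+=.005*u
print(env.move_linear(p,speed=.02,force_limit=8)); s=env.sense(); f=s["ft_force"]-f0
print(s["tool_pos"],f[:2]@u,f[:2]@n)
env.release(); env.dwell(.1)
s=env.sense(); f0=s["ft_force"]; print("free",s["tool_pos"],f0)
A=np.array([.5764,-.2203])
g=A+.084*u
env.move_linear(np.r_[g,.156],speed=.06,force_limit=10)
env.clamp(25); env.dwell(.1)
s=env.sense(); f=s["ft_force"]-f0
print(s["tool_pos"],f,s["opening"],s["time"])
np.save("s2.npy",np.r_[A,az,f0])
env.grab_frame("top")
yf=np.array([np.sin(.165),np.cos(.165)])
for q in ([306,196],[307,180],[304,214]): print((atz("top",q,.07)[:2]-A)@yf)
for k in("handle_hinge","handle_tab"):
    for r in env.spot_point(k,"top")[:1]: print(k,r["score"],atz("top",r["position"],.12 if k[7]=="h" else .206))
E
```

```text
True
[ 0.50146648 -0.26351863  0.19738743] -0.4670791753067126 0.1758453994907895
free [ 0.49989783 -0.26042376  0.19430409] [-0.55323515  0.2494671   1.58952128]
[ 0.5036659  -0.26228202  0.15601393] [-0.98935137  0.50305076 -0.93025555] 0.02262676591817971 16.2417
0.24158106988976907
0.2465699909461507
0.23838732156396888
```

```bash
cat >> h.py <<'E'
def crank(az,to,A,f0,step=.25,r=.084,z=.156,speed=.12,lim=25,every=1):
    """turn clockwise (az decreasing) to azimuth `to`; log tangential resistance (N) averaged"""
    log=[];i=0
    while az>to+1e-6:
        az=max(az-step,to); u=np.array([np.cos(az),np.sin(az)]); n=np.array([-u[1],u[0]])
        hit=env.move_linear(np.r_[A+r*u,z],speed=speed,force_limit=lim)
        s=env.sense(); f=s["ft_force"]-f0; d=s["tool_pos"][:2]-A
        log.append((az,f[:2]@n,f[:2]@u,f[2]))
        if i%every==0 or hit: print("az %.2f real %.2f r %.4f T %.1f R %.1f Z %.1f"%(az,np.arctan2(d[1],d[0]),np.hypot(*d),*log[-1][1:]),hit)
        i+=1
        if hit: break
    print("t",s["time"]); return az,np.array(log)
E
python3 - <<'E'
from h import *
S=np.load("s2.npy")
az,l=crank(S[2],S[2]-3.2,S[:2],S[3:])
np.save("az.npy",az)
E
```

```text
az -2.86 real -2.86 r 0.0841 T 2.7 R -0.8 Z -3.0 False
az -3.11 real -3.12 r 0.0847 T 1.8 R 1.8 Z -0.1 False
az -3.36 real 2.92 r 0.0848 T 1.4 R 3.0 Z 2.1 False
az -3.61 real 2.66 r 0.0848 T 0.3 R 3.6 Z 1.4 False
az -3.86 real 2.41 r 0.0845 T -0.3 R 4.1 Z 1.6 False
az -4.11 real 2.16 r 0.0842 T -0.6 R 2.8 Z 1.3 False
az -4.36 real 1.91 r 0.0839 T -0.0 R 1.9 Z -2.0 False
az -4.61 real 1.66 r 0.0836 T -1.2 R 1.5 Z -3.6 False
az -4.86 real 1.41 r 0.0834 T -0.7 R -0.0 Z -4.3 False
az -5.11 real 1.16 r 0.0832 T -1.0 R -2.8 Z -4.5 False
az -5.36 real 0.91 r 0.0831 T -0.2 R -2.9 Z -5.3 False
az -5.61 real 0.67 r 0.0833 T -0.7 R -3.6 Z -4.3 False
az -5.81 real 0.47 r 0.0834 T -0.4 R -4.6 Z -3.7 False
t 20.5833
```

```bash
python3 - <<'E'
from h import *
a=env.grab_frame("top")[140:260,230:450]; cv2.imwrite("pics/t2.png",cv2.resize(a,None,fx=3.6,fy=3.6,interpolation=2))
A=np.load("s2.npy")[:2]; yf=np.array([np.sin(.165),np.cos(.165)])
for k in("jaw","plate"):
    for r in env.spot_point(k,"top")[:3]: print(k,r["score"],r["position"],(atz("top",r["position"],.04)[:2]-A)@yf)
E
```

```text
jaw 0.89 [341.8, 197.4] 0.14306741309965898
plate 0.98 [325.3, 203.4] 0.18620179723605365
plate 0.79 [267.1, 264.5] 0.3173313625004693
plate 0.62 [328.2, 283.6] 0.14099936680407457
```

View pics/t2.png

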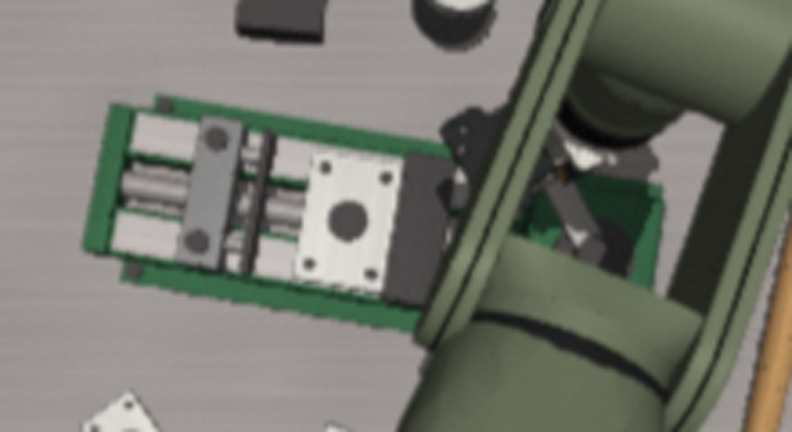

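The crank turns and the jaw follows: jaw at crop (415,225), touching the plate, which is now square. The pad face mid is at crop (262,205), full px (303,197), which puts it about 251 mm along. Contact should come about 4.7 rad further on. I continue and learn the free-turning force via the force limit.

```bash
python3 - <<'E'
from h import *
S=np.load("s2.npy"); az=float(np.load("az.npy"))
az,l=crank(az,az-3.0,S[:2],S[3:],every=4)
for lim in (12,10,9,8,7,6):
    a0=az; az,l=crank(az,az-.15,S[:2],S[3:],speed=.05,lim=lim)
    d=env.sense()["tool_pos"][:2]-S[:2]; ra=np.arctan2(d[1],d[0]); ra-=2*np.pi*np.round((ra-az)/2/np.pi)
    print(lim,"real-cmd",ra-az)
    az=ra
    if len(l) and ra-a0>-.1: break
np.save("az.npy",az)
a=env.grab_frame("top")[160:230,240:360]; cv2.imwrite("pics/t3.png",cv2.resize(a,None,fx=6,fy=6,interpolation=2))
E
```

```text
az -6.06 real 0.22 r 0.0834 T -0.5 R -3.7 Z -3.7 False
az -7.06 real -0.78 r 0.0845 T 1.9 R 0.4 Z -7.1 False
az -8.06 real -1.79 r 0.0860 T 1.3 R 5.4 Z -10.1 False
t 24.6333
az -8.96 real -2.68 r 0.0865 T 4.4 R 5.1 Z -9.9 False
t 25.0333
12 real-cmd 0.00515724219618896
az -9.11 real -2.82 r 0.0864 T 4.8 R 3.7 Z -8.1 False
t 25.425
10 real-cmd 0.006181021421971522
az -9.25 real -2.96 r 0.0863 T 4.9 R 3.2 Z -8.4 False
t 25.8167
9 real-cmd 0.006335789043221851
az -9.40 real -3.11 r 0.0862 T 4.2 R 2.4 Z -8.1 False
t 26.2083
8 real-cmd 0.007284436051021359
az -9.54 real 3.03 r 0.0861 T 4.4 R 2.3 Z -8.8 False
t 26.6
7 real-cmd 0.00828225984124309
az -9.68 real 2.89 r 0.0859 T 4.8 R 2.6 Z -7.3 False
t 26.9917
6 real-cmd 0.00836839901619335
```

View pics/t3.png

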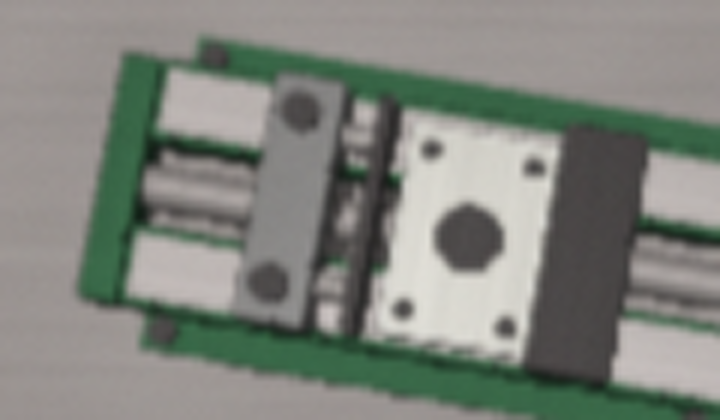

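The plate is square against the jaw, with its far edge at crop x≈390 and the pad face at x≈380. That leaves about 5 mm to go. I now creep and watch the tangential force.

```bash
python3 - <<'E'
from h import *
S=np.load("s2.npy"); az=float(np.load("az.npy"))
az,l=crank(az,az-1.5,S[:2],S[3:],step=.15,speed=.05)
print(env.sense()["tool_pos"],env.sense()["opening"])
np.save("az.npy",az)
E
```

```text
az -9.82 real 2.75 r 0.0857 T 5.2 R 2.1 Z -6.1 False
az -9.97 real 2.60 r 0.0855 T 4.4 R 1.6 Z -6.1 False
az -10.12 real 2.45 r 0.0853 T 3.5 R 1.5 Z -5.4 False
az -10.27 real 2.30 r 0.0850 T 4.1 R 1.9 Z -5.7 False
az -10.42 real 2.15 r 0.0847 T 4.4 R 0.5 Z -5.5 False
az -10.57 real 1.99 r 0.0845 T 3.5 R 2.0 Z -5.9 False
az -10.72 real 1.84 r 0.0842 T 3.8 R -0.0 Z -6.7 False
az -10.87 real 1.69 r 0.0840 T 1.9 R -0.8 Z -6.4 False
az -11.02 real 1.55 r 0.0838 T 5.7 R -2.2 Z -4.7 False
az -11.17 real 1.40 r 0.0836 T 5.6 R -3.5 Z -4.1 False
t 31.0333
[ 0.59022803 -0.13785764  0.15583847] 0.022572382543105157
```

The force rises at az ≈ -10.95, which puts the pad face at about 253 mm and matches the images. Half-way in is about -12.2.

```bash
python3 - <<'E'
from h import *
S=np.load("s2.npy"); az=float(np.load("az.npy"))
az,l=crank(az,-12.1,S[:2],S[3:],step=.15,speed=.05)
print(env.sense()["tool_pos"],env.sense()["opening"])
np.save("az.npy",az)
a=env.grab_frame("top")[160:230,240:360]; cv2.imwrite("pics/t4.png",cv2.resize(a,None,fx=6,fy=6,interpolation=2))
E
```

```text
az -11.32 real 1.26 r 0.0835 T 5.5 R -3.1 Z -4.6 False
az -11.47 real 1.11 r 0.0834 T 6.1 R -5.0 Z -4.3 False
az -11.62 real 0.96 r 0.0833 T 5.2 R -4.7 Z -4.0 False
az -11.77 real 0.81 r 0.0833 T 6.2 R -5.3 Z -3.6 False
az -11.92 real 0.67 r 0.0834 T 6.8 R -5.4 Z -2.8 False
az -12.07 real 0.52 r 0.0833 T 6.9 R -5.8 Z -2.4 False
az -12.10 real 0.50 r 0.0833 T 8.3 R -6.3 Z -2.4 False
t 33.6833
[ 0.64947215 -0.1802477   0.15580033] 0.02260748156905115
```

View pics/t4.png

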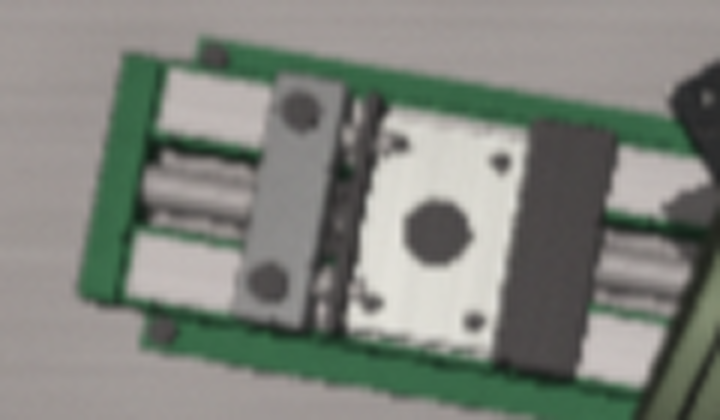

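The pad's right edge moved from crop x≈398 to 383, so it is pressed in about 7 mm. The plate is square and flat, and the clamp force is about 51 N. Now I regrip the tab and fold the handle.

```bash
python3 - <<'E'
from h import *
S=np.load("s2.npy"); A=S[:2]
env.release()
p=env.sense()["tool_pos"].copy(); p[2]=.25
env.move_linear(p,speed=.12,force_limit=15)
az=.497; u=np.array([np.cos(az),np.sin(az)]); n=np.array([-u[1],u[0]])
g=np.r_[A+.0845*u,.25]; o=best(g,az); print(env.solve_ik(g,o))
env.goto(g,o); env.dwell(.2)
f0=env.sense()["ft_force"]
print(env.move_linear(np.r_[g[:2],.195],speed=.06,force_limit=8))
env.clamp(10); env.dwell(.2)
s=env.sense(); f=s["ft_force"]-f0
print(s["tool_pos"],g,"u %.1f n %.1f z %.1f"%(f[:2]@u,f[:2]@n,f[2]),s["opening"],s["time"])
np.save("s3.npy",np.r_[A,az,f0])
cv2.imwrite("pics/w5.png",env.grab_frame("wrist"))
E
```

```text
[-0.39793243  0.39140233  1.21425454  0.          1.53593579  0.6758639 ]
False
[ 0.65039963 -0.17950382  0.19495639] [ 0.65067693 -0.18001119  0.25      ] u -1.1 n 4.3 z 0.0 0.01038374822052828 38.8
```

View pics/w5.png

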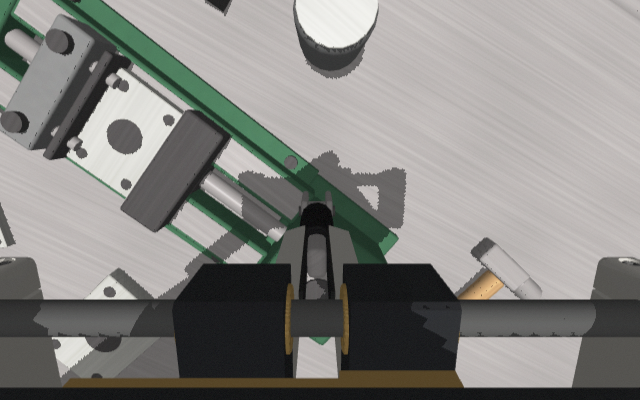

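The tab sits between the pads (10.4 mm, around (317,255)), with the plate clamped against the pad at the upper left. Folding now.

```bash
python3 - <<'E'
from h import *
S=np.load("s3.npy"); A=S[:2]; az=S[2]; f0=S[3:]; u=np.array([np.cos(az),np.sin(az)]); n=np.array([-u[1],u[0]])
h=A+.085*u; env.clamp(20)
for th in np.linspace(1.45,-.02,15):
    p=np.r_[h-.086*np.cos(th)*u+.0007*np.sin(max(th,0))*n,.109+.086*np.sin(th)]
    hit=env.move_linear(p,speed=.06,force_limit=18)
    s=env.sense(); f=s["ft_force"]-f0
    print(round(th,2),hit,"u %.1f n %.1f z %.1f"%(f[:2]@u,f[:2]@n,f[2]),round(s["tool_pos"][2],4),round(s["opening"],4))
    if hit: break
p=s["tool_pos"].copy(); p[2]-=.004
print(env.move_linear(p,speed=.02,force_limit=8)); s=env.sense(); print(s["tool_pos"],s["ft_force"]-f0,s["time"])
E
```

```text
1.45 False u 3.3 n 2.4 z 1.6 0.1947 0.0098
1.34 False u 1.2 n 3.3 z 2.3 0.1934 0.01
1.24 False u -0.2 n 3.5 z 5.1 0.191 0.01
1.14 False u -0.3 n 4.0 z 6.2 0.1878 0.01
1.03 False u -2.1 n 3.2 z 5.9 0.1835 0.01
0.92 False u -3.0 n 4.4 z 5.5 0.1783 0.0095
0.82 False u -3.2 n 3.9 z 5.9 0.1723 0.0097
0.72 False u -4.4 n 2.9 z 4.9 0.1654 0.0103
0.61 False u -6.5 n 2.5 z 4.4 0.1578 0.0095
0.5 False u -6.2 n 0.8 z 2.3 0.1499 0.0099
0.4 False u -5.6 n 1.4 z 1.7 0.1415 0.0097
0.29 False u -5.3 n 1.1 z 0.0 0.1329 0.0098
0.19 False u -6.3 n 0.3 z -0.1 0.1242 0.0097
0.08 False u -5.6 n 0.2 z -0.8 0.1154 0.0099
-0.02 False u -6.4 n -0.2 z -1.3 0.1066 0.0098
True
[ 0.57501308 -0.22109338  0.10368092] [-0.45376715  0.26778918  4.30861651] 43.875
```

Next I let go, check by touching the tab's top with shut fingers (it should be at 0.128 m), and look.

```bash
python3 - <<'E'
from h import *
S=np.load("s3.npy"); A=S[:2]
env.release(); p=np.r_[env.sense()["tool_pos"][:2],.165]
env.move_linear(p,speed=.1,force_limit=15); env.clamp(5)
print(env.move_linear(np.r_[A,.12],speed=.03,force_limit=7)); print("touch z",env.sense()["tool_pos"])
p[2]=.3; env.move_linear(p,speed=.15); 
cv2.imwrite("pics/w6.png",env.grab_frame("wrist"))
for k in("plate","jaw","handle_tab"): print(k,[(round(r["score"],2),np.round(atz("wrist",r["position"],.12 if k[0]=="h" else .04),3)) for r in env.spot_point(k,"wrist")[:2]])
print(env.sense()["time"])
E
```

```text
True
touch z [ 0.57546122 -0.22035849  0.12821767]
plate [(0.89, array([0.606, 0.   , 0.04 ])), (0.85, array([ 0.393, -0.056,  0.04 ]))]
jaw [(0.92, array([ 0.61 , -0.039,  0.04 ]))]
handle_tab [(0.69, array([ 0.575, -0.221,  0.12 ]))]
50.05
```

View pics/w6.png

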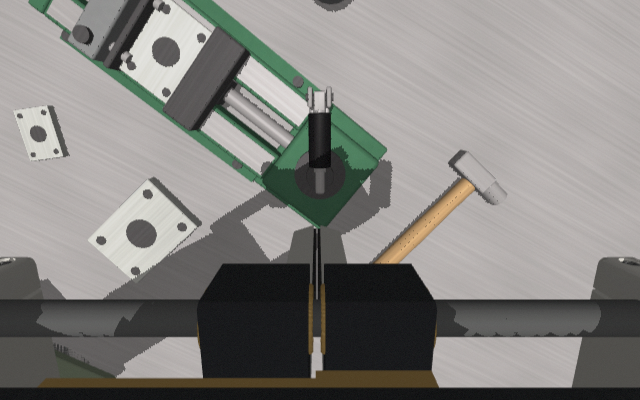

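The tab top is at 0.128 m, so the handle is fully folded: the tab lies over the hub at (320,180). The plate at (166,50) is clamped square between the jaw and the pad. The gripper is clear, so I hand in.

```bash
python3 -c "
from station import env
print(env.finish_job())"
```

```text
the job is handed in; nothing more can be done
None
```

The job is handed in after about 50 s: the plate is clamped square with the pad pressed in about 7 mm (about 51 N by my estimate), the handle is folded fully down, and I touched none of the bystanders; no verdict came back.

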